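# Pack the low paint pots into the painter's kit box and close it

## Task

Pack the painter's kit box: stand the three low paint pots upright in it, one to a bay, the largest pot in the longest bay, the middle one in the middle bay and the smallest in the shortest bay. Then put the loose wooden lid on the box so that it is fully seated. The two tall pots are too high for the lid: leave them, the green brooch and the white eraser where they are.

Things in the scene. Friction and masses are not known exactly. Their poses are not given: they have to be found in the camera images.
- pot_large_mid (a point): Largest low pot (paint pot with closed lid): plain white round pot with black flat cap and a grey disc on top, diameter 56 mm all the way up, 36 mm high overall, standing upright on the table. The point is at its centre, 18 mm above its underside; z is up along its axis.
- pot_medium_mid (a point): Middle low pot (paint pot with closed lid): plain white round pot with black flat cap and a grey disc on top, diameter 44 mm all the way up, 36 mm high overall, standing upright on the table. The point is at its centre, 18 mm above its underside; z is up along its axis.
- pot_small_mid (a point): Smallest low pot (paint pot with closed lid): plain white round pot with black flat cap and a grey disc on top, diameter 32 mm all the way up, 36 mm high overall, standing upright on the table. The point is at its centre, 18 mm above its underside; z is up along its axis.
- tall_medium_mid (a point): Tall look-alike that stays out (paint pot with closed lid): plain white round pot with black flat cap and a grey disc on top, diameter 44 mm all the way up, 64 mm high overall, standing upright on the table. The point is at its centre, 32 mm above its underside; z is up along its axis.
- tall_small_mid (a point): Slim tall look-alike that stays out (paint pot with closed lid): plain white round pot with black flat cap and a grey disc on top, diameter 32 mm all the way up, 64 mm high overall, standing upright on the table. The point is at its centre, 32 mm above its underside; z is up along its axis.
- box: Open plywood box, fixed, outside 212 (x) x 116 (y) x 52 mm high, walls 5, floor 6. Origin: centre of its underside; z up. Two dividers across it, 26 mm above the inner floor, leave three bays, 106 mm wide in y, centred on y = 0: longest (76 mm) at x = -63, middle (64 mm) at x = 12, shortest (52 mm) at x = 75 mm. Fingers fit beside a pot only along the box's y; open them only partly in there.
- lid_grip (a point): Loose lid, right way up: plywood plate 224 (x) x 128 (y) x 6 mm on 8 mm battens that drop inside the box's walls (6 mm play each side), 0.2 kg. Dark bar handle in the middle, 64 mm along x, 18 wide, 36 high above the plate. The point: in the handle, 22 mm above the plate's top, 36 mm above the table. Seated, it is 80 mm above the box's origin, long side along the box's x, either way round.
- brooch_mid (a point): Bystander: round green brooch with a brass edge, 53 mm in diameter, 10 mm high, lying on the table. The point is at its centre, 5 mm up.
- eraser_mid (a point): Bystander: white eraser block 42 (its x) x 22 (its y) x 13 mm, lying on the table. The point is at its centre, 6.5 mm up.
Things that resemble listed ones, but are neither listed nor needed, are in the scene too. Leave any yellow look-alike of the part that bears pot_large_mid alone. Leave any blue look-alike of the part that bears pot_small_mid alone.

How it is judged:
By the outcome, as a careful person would: the job done as asked, in the order asked, and still so for the second after the job is handed in, with the robot touching nothing.
It also fails if it takes over 99 s, if anything falls off the work surface, if the arm or the gripper's body presses on something with over 40 N, if the wrist force passes 120 N, or if a joint passes its speed limit or range.

## Robot

A 6-joint arm with a two-finger parallel gripper is mounted at the origin on the work surface. World frame = base frame: x ahead of the robot, y to its left, z up, the work surface at z = 0. Lengths are in m, angles in rad, forces in N, time in s.
With the tool pointing down it reaches from about 0.25 to 0.725 m from the base axis. Payload 4 kg.
Tool frame: the origin (TCP) lies on the front face of the gripper's body, between the roots of the fingers; the fingertips stand 73 mm ahead of it and the grasp point (between the pads) lies bot.tcp_to_grasp ahead of it (bot.tcp_to_grasp is the distance from the TCP to the grasp point, in m); z points along the fingers, y is the line along which they close (so a half turn about z gives the same grasp; the last joint's range is limited). The gripper opens to 85 mm and grips with 20 to 120 N. Pads are 22 mm wide; open, the fingers measure 114 mm over their backs; the gripper's body (76 mm by 85 mm) begins 54 mm behind the grasp point. The pads swing forward as they close: fully open they stand 13 mm farther back than shut.
Start: joints at [1.217, 0.241, 0.005, 1.335, 0, 1.571], TCP at [0.173, 0.469, 0.304] pointing down, gripper open.
Joint ranges: [-2.72, 2.72], [-1.05, 1.87], [-1.09, 1.28], [-1.99, 2.15], [-1.42, 1.44], [-3.14, 3.14]. Speed limits (rad/s): [2.79, 2.79, 3.14, 3.14, 3.14, 3.14].

## Interface

Orientations are given as a unit quaternion [x, y, z, w].
In Python, from workcell import bot gives the robot as it stands.
- The arm moves only by the shell command python3 -m jog 'ROWS' [OPENING]. ROWS is JSON, one flat list of numbers, 6 for each row, row after row: the shift along the world's x, y, z scaled (see below), then the turn, a rotation vector about the world's x, y, z scaled (see below). In form: [tx, ty, tz, wx, wy, wz, tx, ty, tz, wx, wy, wz, ...]. A call has 1 to 10 rows; each row is the pose to reach, as a shift and turn from the pose commanded when the call began; what a row does not reach only later rows make up. The controller multiplies each number of a shift by 800 mm and each number of a turn by 2 rad. A row lasts 1/12 s, in which the tool goes at most 41.7 mm and 7.16 degrees, less where a joint would pass 70% of its speed; a pose out of reach is approached as far as the arm can. A call with a number of a shift or a turn outside -1 to 1 is refused whole. A call with a gripper value outside its range is refused whole. OPENING is the opening, from -1 (shut) to 1 (fully open), set as the call begins (- or left out, the last holds). The fingers move at their own pace and stop on an object; the grip force is fixed at half the most. Time passes only in rows, so rows that repeat a pose let the fingers close. It gives the time, the measured TCP pose, the force, the opening and the grip force at its end, in the units of the state.
- bot.get_obs(): the state, without advancing time (a new reading comes with each control period).
- bot.camera(name): name is "scene" or "top"; returns (picture, depth): 384x512x3 uint8, red, green, blue; 384x512 float32, m along the optical axis (not along the pixel's ray), 0 where there is no reading.
- bot.calibration(name): a dict with "intrinsics" (3x3 intrinsics, pixels), "pose" (4x4, takes a point from camera to world coordinates). Camera axes: x right, y up, looking along -z (the intrinsics and any distortion apply to the point x, -y, -z); pixel columns grow to the right and rows downward; lengths in m; the calibration is good to about 2 mm. A picture is of the moment at which its call begins. calibration takes no time and is no camera call.
- bot.job_done(): hands the job in; it is judged then, once.
Trained networks look in the newest picture that a camera, given by its name, has taken for a name from the list of things; names that differ only in an ending like _2 or _b are one class to them, and where a whole thing is asked for, a point or a joint stands for the part that bears it (a point fixed in the world has none). Each returns a list of dicts, best first, with "confidence" (0 to 1); they miss things now and then, are a little off and sometimes report something else, mostly with a low value. They report only what shows in the picture. A call takes as long as a camera call. They do not tell look-alikes from the thing itself.
- bot.find_in(label, camera): "at" ([x, y, z] in m, in the coordinates of the camera as it stood for that picture, good to about 4 mm: the middle of the surface that is visible of it).
- bot.tip_of(label, camera): "at" ([x, y, z] in m, in the coordinates of the camera as it stood for that picture, good to about 4 mm: a listed point, or the origin of a listed thing).
The state is a dict: "clock": time; "joint_pos": joint angles; "joint_vel": joint speeds; "tau": joint torques, N m; "eef_pos": TCP position; "tool_rot": TCP orientation; "ft_force": force on the tool from outside, world axes, zero at the start; "ft_torque": the same for the moment, N m; "grip_width": finger opening in m; "grasp_force": force on a finger pad.
Only numpy, scipy, OpenCV 4.12 (cv2) and the standard library are available. Lean on these libraries where they do the work, as an engineer would, in place of code of your own. Each camera call takes 0.05 s, during which the arm holds its last target. There are 200 camera calls.

## Working session

There is one attempt and no reset: what is moved stays moved. The work goes in short steps, Python scripts to look and compute and a shell command to move; the robot and the scene stay as the last step left them, time stands still between calls to the robot, and variables do not carry over. Pictures are saved under pics/ and viewed, at most 14 in all, crops included, and the job is handed in when it is done.

```bash
mkdir -p pics; cat > h.py <<'E'
import numpy as np, cv2
from workcell import bot
def cal(n):
    c=bot.calibration(n); return np.array(c["intrinsics"]),np.array(c["pose"])
def toworld(n,p):
    K,T=cal(n); return (T@np.r_[p,1])[:3]
def proj(n,w):
    K,T=cal(n); p=np.linalg.inv(T)@np.r_[w,1]; q=K@np.array([p[0],-p[1],-p[2]]); return q[:2]/q[2]
def cloud(n,d):
    K,T=cal(n); v,u=np.mgrid[:d.shape[0],:d.shape[1]]
    x=(u-K[0,2])*d/K[0,0]; y=(v-K[1,2])*d/K[1,1]
    P=np.stack([x,-y,-d,np.ones_like(d)],-1)@T.T
    P=P[...,:3]; P[d==0]=np.nan; return P
E
python3 - <<'E'
from h import *
for n in("top","scene"):
    im,d=bot.camera(n); cv2.imwrite(f"pics/{n}0.png",cv2.cvtColor(im,cv2.COLOR_RGB2BGR)); np.save(n+"0.npy",d)
    for l in "pot_large_mid pot_medium_mid pot_small_mid tall_medium_mid tall_small_mid box lid_grip brooch_mid eraser_mid".split():
        for r in bot.tip_of(l,n)[:4]:
            w=toworld(n,r["at"]); print(n,l,round(r["confidence"],2),w.round(3),proj(n,w).round())
o=bot.get_obs(); print(o["clock"],o["eef_pos"],o["tool_rot"],o["grip_width"],bot.tcp_to_grasp)
E
```

```text
top pot_large_mid 0.98 [ 0.694 -0.306  0.019] [409. 138.]
top pot_large_mid 0.56 [ 0.692 -0.075  0.015] [301. 139.]
top pot_medium_mid 0.89 [ 0.449 -0.082  0.017] [304. 251.]
top pot_small_mid 0.71 [0.552 0.    0.019] [266. 202.]
top pot_small_mid 0.53 [0.682 0.013 0.022] [261. 142.]
top tall_medium_mid 0.87 [0.444 0.083 0.033] [226. 252.]
top tall_small_mid 0.83 [0.669 0.079 0.035] [230. 147.]
top tall_small_mid 0.64 [0.444 0.083 0.03 ] [226. 252.]
top box 0.88 [ 0.496 -0.274 -0.001] [393. 230.]
top box 0.69 [ 0.686 -0.077  0.014] [302. 142.]
top box 0.21 [ 0.449 -0.084  0.016] [305. 251.]
top lid_grip 0.83 [0.522 0.282 0.035] [134. 214.]
top brooch_mid 0.77 [0.562 0.109 0.002] [218. 197.]
top eraser_mid 0.46 [ 0.571 -0.11   0.004] [317. 194.]
scene pot_large_mid 0.65 [ 0.691 -0.31   0.019] [233. 347.]
scene pot_large_mid 0.57 [ 0.692 -0.081  0.024] [299. 249.]
scene pot_medium_mid 0.61 [ 0.446 -0.079  0.022] [203. 202.]
scene pot_small_mid 0.74 [0.677 0.017 0.016] [314. 217.]
scene pot_small_mid 0.71 [ 0.547 -0.002  0.021] [259. 198.]
scene tall_medium_mid 0.85 [0.44  0.086 0.036] [242. 156.]
scene tall_small_mid 0.74 [0.668 0.08  0.037] [324. 191.]
scene box 0.57 [ 0.496 -0.273  0.001] [163. 281.]
scene box 0.17 [0.521 0.279 0.036] [306. 126.]
scene lid_grip 0.97 [0.521 0.279 0.035] [306. 127.]
scene brooch_mid 0.73 [0.557 0.105 0.003] [286. 178.]
scene eraser_mid 0.51 [ 0.57  -0.104  0.005] [243. 237.]
1.0 [0.17324384 0.46903455 0.30392164] [ 1.76005942e-01  9.84389104e-01  1.24797620e-05 -6.58881327e-06] 0.08526541987102108 0.0539
```

View pics/top0.png

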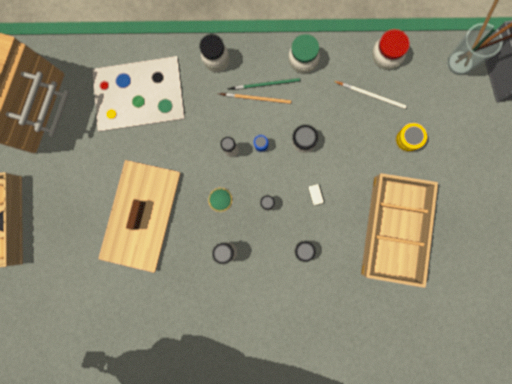

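View pics/scene0.png

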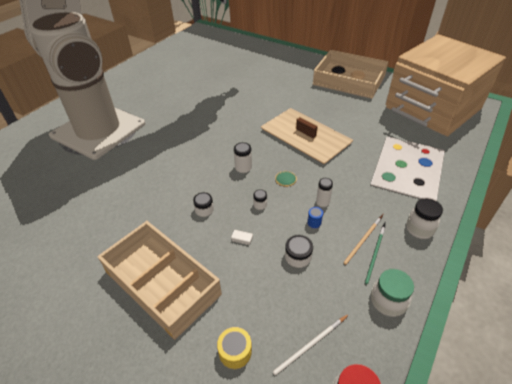

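Top view: the white large pot is at (304,137) and its yellow look-alike at (413,137). The small pot is at (267,202), with a blue look-alike at (261,143) and the slim tall one at (228,144). The middle pot is at (305,251) and its tall look-alike at (222,253). The box is at (400,230) with its longest bay at the bottom, near the robot, and the lid is at (140,215). I choose the white low ones at (304,137), (305,251) and (267,202).

```bash
python3 - <<'E'
from h import *
im=cv2.imread("pics/top0.png"); d=np.load("top0.npy"); P=cloud("top",d)
cv2.imwrite("pics/crop.png",cv2.resize(im[110:290,200:450],None,fx=3.2,fy=3.2,interpolation=cv2.INTER_CUBIC)[:600,:800])
Q=cloud("scene",np.load("scene0.npy"))
def circ(c,name,z0,z1,P,r=.045):
    m=(np.hypot(P[...,0]-c[0],P[...,1]-c[1])<r)&(P[...,2]>z0)&(P[...,2]<z1)
    p=P[m]; 
    (cx,cy),rr=cv2.minEnclosingCircle(p[:,:2].astype(np.float32)); print(name,m.sum(),np.median(p[:,2]).round(4),(p.min(0)+p.max(0))[:2].round(4)/2,np.round((cx,cy,rr),4))
for c,n,z in(((.69,-.078),"L",.036),((.449,-.082),"M",.036),((.552,0),"S",.036),((.444,.083),"TM",.064),((.669,.079),"TS",.064),((.68,.015),"blueS",.036)):
    circ(c,n,z-.008,z+.008,P,.035); circ(c,n+" scene",z-.008,z+.008,Q,.035)
def rect(c,r,z0,z1,name,P):
    m=(np.hypot(P[...,0]-c[0],P[...,1]-c[1])<r)&(P[...,2]>z0)&(P[...,2]<z1)
    p=P[m]; R=cv2.minAreaRect(p[:,:2].astype(np.float32)); print(name,m.sum(),np.median(p[:,2]).round(4),np.round(R[0],4),np.round(R[1],4),R[2])
for n,X in(("top",P),("scene",Q)):
    rect((.496,-.274),.135,.044,.060,"box "+n,X); rect((.521,.28),.15,.007,.022,"lid "+n,X); rect((.521,.28),.06,.04,.07,"handle "+n,X)
E
```

```text
L 536 0.0378 [ 0.69185 -0.0804 ] [ 0.692  -0.0805  0.028 ]
L scene 577 0.0378 [ 0.6911 -0.0818] [ 0.6907 -0.0824  0.0287]
M 352 0.0375 [ 0.44925 -0.08165] [ 0.4496 -0.0814  0.0219]
M scene 267 0.0377 [ 0.44885 -0.08235] [ 0.4488 -0.0819  0.0225]
S 179 0.0376 [ 0.55    -0.00175] [ 0.5504 -0.0021  0.0157]
S scene 150 0.0375 [ 0.5491  -0.00235] [ 0.5489 -0.0025  0.0167]
TM 380 0.0655 [0.44505 0.08535] [0.4448 0.0853 0.0219]
TM scene 206 0.0658 [0.4428  0.08465] [0.4423 0.0851 0.023 ]
TS 191 0.0659 [0.6691  0.08095] [0.6691 0.0811 0.0163]
TS scene 154 0.0657 [0.6685  0.08065] [0.6678 0.0809 0.0169]
blueS 174 0.038 [0.6811  0.01475] [0.6812 0.0145 0.016 ]
blueS scene 168 0.0374 [0.6797  0.01385] [0.6803 0.0134 0.0166]
box top 1161 0.0525 [ 0.4976 -0.275 ] [0.1178 0.2123] 81.38186645507812
lid top 5527 0.0155 [0.5379 0.2748] [0.1292 0.2581] 77.87830352783203
handle top 301 0.051 [0.5214 0.2781] [0.0184 0.0635] 77.3544921875
box scene 1402 0.0525 [ 0.4958 -0.2747] [0.1171 0.2143] 81.2235336303711
lid scene 2157 0.0162 [0.5196 0.2777] [0.1314 0.2259] 77.92810821533203
handle scene 166 0.0503 [0.5206 0.2754] [0.0207 0.0628] 80.99479675292969
```

View pics/crop.png

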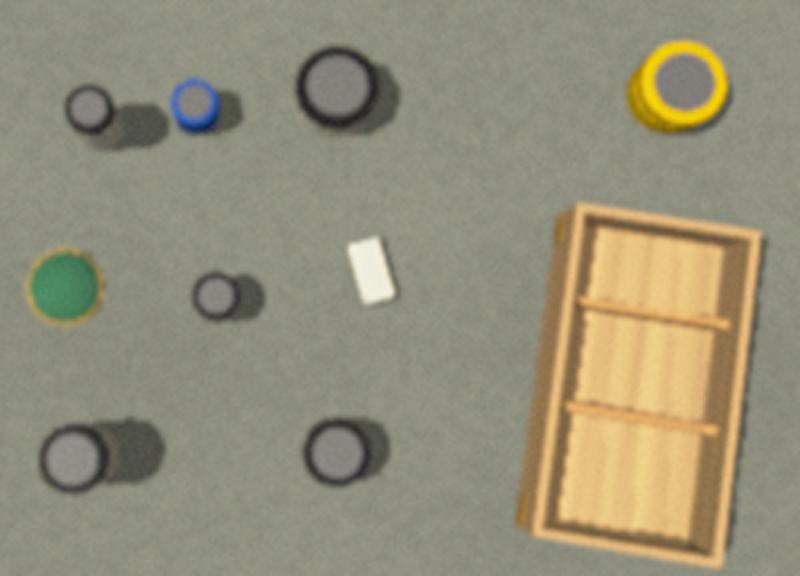

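The crop shows plain white and black low pots at crop (337,87), (338,452) and (215,295). The blue and yellow ones are distinct, the tall pots show more side, and the box's longest bay is at the bottom. Sizes and heights match the description. I start with the medium pot.

```bash
cat > go.py <<'E'
import sys
from h import *
from scipy.spatial.transform import Rotation as R
o=bot.get_obs(); t=np.array(list(map(float,sys.argv[1:4]))); p=np.array(o["eef_pos"])
r=R.from_quat(o["tool_rot"]); ay=np.degrees(np.arctan2(*r.as_matrix()[[1,0],1]))
dw=(float(sys.argv[4])-ay+90)%180-90
tilt=np.degrees(np.arccos(-r.as_matrix()[2,2]))
print("clock",round(o["clock"],2),"shift",((t-p)/.8).round(4),"wz",round(np.radians(dw)/2,4),"tilt",tilt.round(2),"pos",p.round(4),"w",round(o["grip_width"],4),"F",np.round(o["ft_force"],1),"grip",o["grasp_force"],"j",np.round(o["joint_pos"],2))
E
R='[.345,-.689,-.13,0,0,.101,.345,-.689,-.13,0,0,.101,.345,-.689,-.13,0,0,.101,.345,-.689,-.13,0,0,.101,.345,-.689,-.13,0,0,.101]' ; unset R
python3 -m jog '[.345,-.689,-.13,0,0,.101,.345,-.689,-.13,0,0,.101,.345,-.689,-.13,0,0,.101,.345,-.689,-.13,0,0,.101,.345,-.689,-.13,0,0,.101,.345,-.689,-.13,0,0,.101,.345,-.689,-.13,0,0,.101,.345,-.689,-.13,0,0,.101,.345,-.689,-.13,0,0,.101,.345,-.689,-.13,0,0,.101]' 1
python3 go.py .449 -.082 .2 81.3
```

```text
clock 1.0 shift [ 0.3447 -0.6888 -0.1299] wz 0.101 tilt 0.0 pos [0.1732 0.469  0.3039] w 0.0853 F [ 0.1  0.8 -0.3] grip 0.0 j [1.22 0.24 0.01 1.34 0.   1.57]invalid input: not JSON, or not a number
```

```bash

python3 -m jog '[0.345,-0.689,-0.13,0,0,0.101,0.345,-0.689,-0.13,0,0,0.101,0.345,-0.689,-0.13,0,0,0.101,0.345,-0.689,-0.13,0,0,0.101,0.345,-0.689,-0.13,0,0,0.101,0.345,-0.689,-0.13,0,0,0.101,0.345,-0.689,-0.13,0,0,0.101,0.345,-0.689,-0.13,0,0,0.101,0.345,-0.689,-0.13,0,0,0.101,0.345,-0.689,-0.13,0,0,0.101]' 1
python3 go.py .449 -.082 .2 81.3
```

```text
clock: 1.83
eef_pos: [0.3572, 0.1008, 0.2349]
tool_rot: [0.076, 0.997, 0.0, 0.001]
ft_force: [0.8, 0.1, -0.1]
grip_width: 0.0853
grasp_force: 0.0
clock 1.83 shift [ 0.1148 -0.2285 -0.0436] wz -0.0002 tilt 0.08 pos [0.3572 0.1008 0.2349] w 0.0853 F [ 0.8  0.1 -0.1] grip 0.0 j [ 0.28  0.03 -0.43  1.11  0.    0.43]
```

```bash

python3 -m jog '[0.115,-0.2285,-0.0436,0,0,0,0.115,-0.2285,-0.0436,0,0,0,0.115,-0.2285,-0.0436,0,0,0,0.115,-0.2285,-0.0436,0,0,0,0.115,-0.2285,-0.0436,0,0,0,0.115,-0.2285,-0.0436,0,0,0,0.115,-0.2285,-0.0436,0,0,0]'
python3 go.py .449 -.082 .076 81.3
```

```text
clock: 2.42
eef_pos: [0.449, -0.082, 0.1993]
tool_rot: [0.078, 0.997, 0.0, -0.001]
ft_force: [-0.7, 0.5, 0.3]
grip_width: 0.0854
grasp_force: 0.0
clock 2.42 shift [ 0.     -0.     -0.1541] wz 0.0022 tilt 0.07 pos [ 0.449  -0.082   0.1993] w 0.0854 F [-0.7  0.5  0.3] grip 0.0 j [-0.18  0.23 -0.29  1.05  0.   -0.02]
```

Accurate. Descend, then grip, then lift.

```bash

python3 -m jog '[0,0,-0.05,0,0,0,0,0,-0.1,0,0,0,0,0,-0.13,0,0,0,0,0,-0.154,0,0,0.002,0,0,-0.154,0,0,0.002,0,0,-0.154,0,0,0.002]' 1
python3 -m jog '[0,0,0,0,0,0,0,0,0,0,0,0,0,0,0,0,0,0,0,0,0,0,0,0,0,0,0,0,0,0,0,0,0,0,0,0,0,0,0,0,0,0,0,0,0,0,0,0]' -1
python3 -m jog '[0,0,0.02,0,0,0,0,0,0.06,0,0,0,0,0,0.1,0,0,0,0,0,0.15,0,0,0,0,0,0.15,0,0,0]'
python3 go.py .5086 -.2768 .2 81.3
```

```text
clock: 2.92
eef_pos: [0.4476, -0.0788, 0.0764]
tool_rot: [0.073, 0.997, 0.0, -0.001]
ft_force: [0.6, -0.3, 0.2]
grip_width: 0.0856
grasp_force: 0.0
clock: 3.58
eef_pos: [0.4499, -0.0803, 0.0785]
tool_rot: [0.074, 0.997, -0.0, 0.002]
ft_force: [-0.8, 0.6, 5.9]
grip_width: 0.0428
grasp_force: 60.2
clock: 4.0
eef_pos: [0.4528, -0.0809, 0.2045]
tool_rot: [0.074, 0.997, -0.001, 0.007]
ft_force: [0.6, 0.5, -1.2]
grip_width: 0.0427
grasp_force: 60.9
clock 4.0 shift [ 0.0697 -0.2448 -0.0056] wz -0.0019 tilt 0.82 pos [ 0.4528 -0.0809  0.2045] w 0.0427 F [ 0.6  0.5 -1.2] grip 60.92211842536926 j [-0.18  0.23 -0.29  1.04  0.   -0.03]
```

```bash

python3 -m jog '[0.0745,-0.2435,0,0,0,0,0.0745,-0.2435,0,0,0,0,0.0745,-0.2435,0,0,0,0,0.0745,-0.2435,0,0,0,0,0.0745,-0.2435,0,0,0,0,0.0745,-0.2435,0,0,0,0,0.0745,-0.2435,0,0,0,0,0.0745,-0.2435,0,0,0,0]'
python3 go.py .5086 -.2768 .0855 81.3
```

```text
clock: 4.67
eef_pos: [0.5078, -0.2748, 0.1965]
tool_rot: [0.074, 0.997, 0.0, -0.0]
ft_force: [-0.1, 0.7, -0.8]
grip_width: 0.0426
grasp_force: 61.1
clock 4.67 shift [ 0.001  -0.0025 -0.1387] wz -0.0016 tilt 0.06 pos [ 0.5078 -0.2748  0.1965] w 0.0426 F [-0.1  0.7 -0.8] grip 61.14786386489868 j [-0.5   0.46  0.03  1.15  0.   -0.35]
```

```bash

python3 -m jog '[0.001,-0.002,-0.04,0,0,0,0.001,-0.002,-0.08,0,0,0,0.001,-0.002,-0.11,0,0,0,0.001,-0.002,-0.125,0,0,0,0.001,-0.002,-0.132,0,0,0,0.001,-0.002,-0.138,0,0,0,0.001,-0.002,-0.138,0,0,0]'
python3 go.py .5086 -.2768 .0855 81.3
```

```text
clock: 5.25
eef_pos: [0.5091, -0.2756, 0.0864]
tool_rot: [0.073, 0.997, 0.0, -0.0]
ft_force: [0.2, -0.6, -0.8]
grip_width: 0.0428
grasp_force: 61.2
clock 5.25 shift [-0.0007 -0.0015 -0.0011] wz -0.0026 tilt 0.02 pos [ 0.5091 -0.2756  0.0864] w 0.0428 F [ 0.2 -0.6 -0.8] grip 61.15588903427124 j [-0.5   0.57 -0.1   0.9   0.   -0.35]
```

```bash

python3 -m jog '[0,0,-0.001,0,0,0,0,0,-0.002,0,0,0]'
python3 -m jog '[0,0,0,0,0,0,0,0,0,0,0,0,0,0,0,0,0,0,0,0,0,0,0,0]' 0.36
python3 -m jog '[0,0,0.03,0,0,0,0,0,0.07,0,0,0,0,0,0.12,0,0,0,0,0,0.145,0,0,0,0,0,0.145,0,0,0]'
python3 go.py .550 -.0022 .2 81.3
```

```text
clock: 5.42
eef_pos: [0.51, -0.2767, 0.0862]
tool_rot: [0.074, 0.997, -0.001, 0.001]
ft_force: [-0.7, 0.1, -0.4]
grip_width: 0.0427
grasp_force: 61.2
clock: 5.75
eef_pos: [0.5093, -0.2767, 0.0851]
tool_rot: [0.074, 0.997, -0.0, 0.0]
ft_force: [0.2, -1.1, 0.5]
grip_width: 0.0583
grasp_force: 0.0
clock: 6.17
eef_pos: [0.5119, -0.2782, 0.2072]
tool_rot: [0.074, 0.997, -0.002, 0.005]
ft_force: [0.3, 0.0, -0.3]
grip_width: 0.0583
grasp_force: 0.0
clock 6.17 shift [ 0.0477  0.345  -0.0089] wz -0.0019 tilt 0.67 pos [ 0.5119 -0.2782  0.2072] w 0.0583 F [ 0.3  0.  -0.3] grip 0.0 j [-0.5   0.45  0.05  1.16 -0.   -0.35]
```

```bash

python3 -m jog '[0.051,0.343,0,0,0,0,0.051,0.343,0,0,0,0,0.051,0.343,0,0,0,0,0.051,0.343,0,0,0,0,0.051,0.343,0,0,0,0,0.051,0.343,0,0,0,0,0.051,0.343,0,0,0,0,0.051,0.343,0,0,0,0,0.051,0.343,0,0,0,0]' 0.6
python3 go.py .550 -.0022 .081 81.3
```

```text
clock: 6.92
eef_pos: [0.5497, -0.0005, 0.2001]
tool_rot: [0.072, 0.997, -0.0, -0.0]
ft_force: [0.4, -1.4, 0.5]
grip_width: 0.0683
grasp_force: 0.0
clock 6.92 shift [ 0.0004 -0.0021 -0.1489] wz -0.0038 tilt 0.06 pos [ 5.497e-01 -5.000e-04  2.001e-01] w 0.0683 F [ 0.4 -1.4  0.5] grip 0.0 j [-0.    0.4  -0.04  1.12 -0.    0.14]
```

```bash

python3 -m jog '[0,-0.001,-0.05,0,0,0,0,-0.001,-0.1,0,0,0,0,-0.001,-0.13,0,0,0,0,-0.001,-0.149,0,0,0,0,-0.001,-0.149,0,0,0,0,-0.001,-0.149,0,0,0]'
python3 -m jog '[0,0,0,0,0,0,0,0,0,0,0,0,0,0,0,0,0,0,0,0,0,0,0,0,0,0,0,0,0,0,0,0,0,0,0,0,0,0,0,0,0,0,0,0,0,0,0,0]' -1
python3 -m jog '[0,0,0.02,0,0,0,0,0,0.06,0,0,0,0,0,0.1,0,0,0,0,0,0.149,0,0,0,0,0,0.149,0,0,0,0,0,0.149,0,0,0]'
python3 go.py .5708 -.2863 .2 81.3
```

```text
clock: 7.42
eef_pos: [0.549, -0.0043, 0.0806]
tool_rot: [0.075, 0.997, -0.0, -0.001]
ft_force: [0.0, 1.2, 0.7]
grip_width: 0.0688
grasp_force: 0.0
clock: 8.08
eef_pos: [0.5512, -0.0031, 0.0835]
tool_rot: [0.074, 0.997, -0.0, 0.002]
ft_force: [-0.6, -1.1, 6.2]
grip_width: 0.03
grasp_force: 59.4
clock: 8.58
eef_pos: [0.5518, -0.0028, 0.2042]
tool_rot: [0.074, 0.997, 0.0, 0.004]
ft_force: [0.5, -0.6, -0.2]
grip_width: 0.0303
grasp_force: 59.3
clock 8.58 shift [ 0.0238 -0.3543 -0.0052] wz -0.0021 tilt 0.43 pos [ 0.5518 -0.0028  0.2042] w 0.0303 F [ 0.5 -0.6 -0.2] grip 59.26664113998413 j [-0.01  0.4  -0.04  1.12  0.    0.14]
```

```bash

python3 -m jog '[0.026,-0.354,0,0,0,0,0.026,-0.354,0,0,0,0,0.026,-0.354,0,0,0,0,0.026,-0.354,0,0,0,0,0.026,-0.354,0,0,0,0,0.026,-0.354,0,0,0,0,0.026,-0.354,0,0,0,0,0.026,-0.354,0,0,0,0,0.026,-0.354,0,0,0,0]'
python3 go.py .5708 -.2863 .091 81.3
```

```text
clock: 9.33
eef_pos: [0.5695, -0.2879, 0.1984]
tool_rot: [0.076, 0.997, 0.001, -0.002]
ft_force: [-0.3, -0.2, -0.3]
grip_width: 0.0304
grasp_force: 59.5
clock 9.33 shift [ 0.0017  0.0019 -0.1342] wz -0.0002 tilt 0.2 pos [ 0.5695 -0.2879  0.1984] w 0.0304 F [-0.3 -0.2 -0.3] grip 59.49497044086456 j [-0.47  0.57  0.23  1.23  0.   -0.32]
```

```bash

python3 -m jog '[0,0,-0.04,0,0,0,0,0,-0.08,0,0,0,0,0,-0.11,0,0,0,0,0,-0.125,0,0,0,0,0,-0.132,0,0,0,0,0,-0.136,0,0,0,0,0,-0.136,0,0,0]'
python3 go.py .5708 -.2863 .0895 81.3
```

```text
clock: 9.92
eef_pos: [0.5712, -0.2856, 0.0922]
tool_rot: [0.073, 0.997, -0.0, 0.0]
ft_force: [-0.2, -0.5, 0.1]
grip_width: 0.0304
grasp_force: 59.5
clock 9.92 shift [-0.0005 -0.0009 -0.0034] wz -0.0025 tilt 0.03 pos [ 0.5712 -0.2856  0.0922] w 0.0304 F [-0.2 -0.5  0.1] grip 59.467313289642334 j [-0.46  0.67  0.1   1.    0.   -0.32]
```

```bash

python3 -m jog '[0,0,-0.0015,0,0,0,0,0,-0.003,0,0,0,0,0,-0.003,0,0,0]'
python3 -m jog '[0,0,0,0,0,0,0,0,0,0,0,0,0,0,0,0,0,0,0,0,0,0,0,0]' 0.1
python3 -m jog '[0,0,0.03,0,0,0,0,0,0.07,0,0,0,0,0,0.12,0,0,0,0,0,0.139,0,0,0,0,0,0.139,0,0,0,0,0,0.139,0,0,0]'
python3 go.py .6915 -.081 .2 81.3
```

```text
clock: 10.17
eef_pos: [0.5714, -0.2865, 0.0908]
tool_rot: [0.074, 0.997, -0.0, 0.001]
ft_force: [0.0, 0.5, -0.8]
grip_width: 0.0301
grasp_force: 59.5
clock: 10.5
eef_pos: [0.5708, -0.2863, 0.0898]
tool_rot: [0.074, 0.997, -0.0, 0.0]
ft_force: [0.3, 0.5, -0.8]
grip_width: 0.0469
grasp_force: 0.0
clock: 11.0
eef_pos: [0.5713, -0.2865, 0.2023]
tool_rot: [0.074, 0.997, -0.001, 0.002]
ft_force: [0.8, 0.1, -0.2]
grip_width: 0.0471
grasp_force: 0.0
clock 11.0 shift [ 0.1502  0.2569 -0.0028] wz -0.002 tilt 0.19 pos [ 0.5713 -0.2865  0.2023] w 0.0471 F [ 0.8  0.1 -0.2] grip 0.0 j [-0.46  0.57  0.23  1.23  0.   -0.32]
```

```bash

python3 -m jog '[0.151,0.257,0,0,0,0,0.151,0.257,0,0,0,0,0.151,0.257,0,0,0,0,0.151,0.257,0,0,0,0,0.151,0.257,0,0,0,0,0.151,0.257,0,0,0,0,0.151,0.257,0,0,0,0,0.151,0.257,0,0,0,0,0.151,0.257,0,0,0,0]' 1
python3 go.py .6915 -.081 .08 81.3
```

```text
clock: 11.75
eef_pos: [0.6905, -0.0805, 0.1984]
tool_rot: [0.074, 0.997, -0.0, -0.002]
ft_force: [-0.1, -0.0, -0.1]
grip_width: 0.0854
grasp_force: 0.0
clock 11.75 shift [ 0.0013 -0.0006 -0.148 ] wz -0.0022 tilt 0.23 pos [ 0.6905 -0.0805  0.1984] w 0.0854 F [-0.1 -0.  -0.1] grip 0.0 j [-0.12  0.69  0.44  1.32 -0.    0.03]
```

```bash

python3 -m jog '[0,0,-0.05,0,0,0,0,0,-0.1,0,0,0,0,0,-0.13,0,0,0,0,0,-0.15,0,0,0,0,0,-0.15,0,0,0,0,0,-0.15,0,0,0]'
python3 -m jog '[0,0,0,0,0,0,0,0,0,0,0,0,0,0,0,0,0,0,0,0,0,0,0,0,0,0,0,0,0,0,0,0,0,0,0,0,0,0,0,0,0,0]' -1
python3 -m jog '[0,0,0.02,0,0,0,0,0,0.06,0,0,0,0,0,0.1,0,0,0,0,0,0.15,0,0,0,0,0,0.15,0,0,0,0,0,0.15,0,0,0]'
python3 go.py .4344 -.2655 .2 81.3
```

```text
clock: 12.25
eef_pos: [0.6898, -0.0822, 0.0792]
tool_rot: [0.075, 0.997, -0.0, -0.002]
ft_force: [0.1, 0.2, -0.2]
grip_width: 0.0851
grasp_force: 0.0
clock: 12.83
eef_pos: [0.6931, -0.0809, 0.0837]
tool_rot: [0.074, 0.997, -0.0, 0.003]
ft_force: [-1.2, -0.9, 6.8]
grip_width: 0.0543
grasp_force: 64.2
clock: 13.33
eef_pos: [0.6935, -0.0806, 0.2055]
tool_rot: [0.074, 0.997, -0.0, 0.004]
ft_force: [0.4, -0.3, -1.8]
grip_width: 0.0537
grasp_force: 63.5
clock 13.33 shift [-0.3238 -0.2311 -0.0068] wz -0.0021 tilt 0.5 pos [ 0.6935 -0.0806  0.2055] w 0.0537 F [ 0.4 -0.3 -1.8] grip 63.48464012145996 j [-0.12  0.69  0.45  1.32  0.    0.03]
```

```bash

python3 -m jog '[-0.322,-0.231,0,0,0,0,-0.322,-0.231,0,0,0,0,-0.322,-0.231,0,0,0,0,-0.322,-0.231,0,0,0,0,-0.322,-0.231,0,0,0,0,-0.322,-0.231,0,0,0,0,-0.322,-0.231,0,0,0,0,-0.322,-0.231,0,0,0,0,-0.322,-0.231,0,0,0,0,-0.322,-0.231,0,0,0,0]'
python3 go.py .4344 -.2655 .0915 81.3
```

```text
clock: 14.17
eef_pos: [0.4321, -0.2657, 0.1997]
tool_rot: [0.075, 0.997, 0.001, -0.001]
ft_force: [0.9, 0.1, -1.5]
grip_width: 0.0545
grasp_force: 63.5
clock 14.17 shift [ 0.0029  0.0002 -0.1352] wz -0.0005 tilt 0.14 pos [ 0.4321 -0.2657  0.1997] w 0.0545 F [ 0.9  0.1 -1.5] grip 63.54521155357361 j [-0.55  0.33 -0.16  1.09  0.   -0.4 ]
```

```bash

python3 -m jog '[0.002,0,-0.04,0,0,0,0.002,0,-0.08,0,0,0,0.002,0,-0.11,0,0,0,0.002,0,-0.125,0,0,0,0.002,0,-0.132,0,0,0,0.002,0,-0.136,0,0,0,0.002,0,-0.136,0,0,0]'
python3 -m jog '[0,0,-0.0015,0,0,0,0,0,-0.0025,0,0,0,0,0,-0.0025,0,0,0]'
python3 go.py .4344 -.2655 .09 81.3
```

```text
clock: 14.75
eef_pos: [0.436, -0.2647, 0.0914]
tool_rot: [0.073, 0.997, 0.0, -0.0]
ft_force: [-0.3, -0.1, -0.9]
grip_width: 0.0541
grasp_force: 63.5
clock: 15.0
eef_pos: [0.4362, -0.2656, 0.0908]
tool_rot: [0.074, 0.997, -0.0, 0.001]
ft_force: [0.9, 0.0, -1.8]
grip_width: 0.0541
grasp_force: 63.5
clock 15.0 shift [-0.0022  0.0001 -0.001 ] wz -0.0021 tilt 0.11 pos [ 0.4362 -0.2656  0.0908] w 0.0541 F [ 0.9  0.  -1.8] grip 63.54300498962402 j [-0.55  0.46 -0.29  0.82  0.   -0.4 ]
```

Release with a limited opening (66 mm), lift, back off to the left and look.

```bash

python3 -m jog '[0,0,-0.001,0,0,0,0,0,-0.001,0,0,0]'
python3 -m jog '[0,0,0,0,0,0,0,0,0,0,0,0,0,0,0,0,0,0,0,0,0,0,0,0]' 0.55
python3 -m jog '[0,0,0.03,0,0,0,0,0,0.07,0,0,0,0,0,0.12,0,0,0,0,0,0.17,0,0,0,0,0,0.17,0,0,0,0,0,0.17,0,0,0]'
python3 -m jog '[0.1,0.5,0.05,0,0,0,0.1,0.5,0.05,0,0,0,0.1,0.5,0.05,0,0,0,0.1,0.5,0.05,0,0,0,0.1,0.5,0.05,0,0,0,0.1,0.5,0.05,0,0,0,0.1,0.5,0.05,0,0,0,0.1,0.5,0.05,0,0,0,0.1,0.5,0.05,0,0,0,0.1,0.5,0.05,0,0,0]'
python3 - <<'E'
from h import *
im,d=bot.camera("top"); np.save("top1.npy",d)
im=cv2.cvtColor(im,cv2.COLOR_RGB2BGR); cv2.imwrite("pics/top1.png",np.vstack([cv2.resize(im[90:300,200:460],None,fx=2.8,fy=2.8)]))
P=cloud("top",d)
for n,c in(("L",(.4344,-.2655)),("M",(.5086,-.2768)),("S",(.5708,-.2863))):
    m=(np.hypot(P[...,0]-c[0],P[...,1]-c[1])<.032)&(P[...,2]>.038)&(P[...,2]<.048); p=P[m]
    print(n,m.sum(),np.median(p[:,2]).round(4),np.median(p[:,:2],0).round(4))
E
python3 go.py .5207 .2772 .2 77.9
```

```text
clock: 15.17
eef_pos: [0.4358, -0.2656, 0.0896]
tool_rot: [0.074, 0.997, -0.0, 0.001]
ft_force: [0.1, -0.3, 0.4]
grip_width: 0.054
grasp_force: 63.5
clock: 15.5
eef_pos: [0.4355, -0.2654, 0.0892]
tool_rot: [0.074, 0.997, -0.0, 0.0]
ft_force: [-0.6, 0.2, 1.1]
grip_width: 0.0665
grasp_force: 0.0
clock: 16.0
eef_pos: [0.4371, -0.2663, 0.2282]
tool_rot: [0.074, 0.997, -0.002, 0.003]
ft_force: [-0.4, 1.0, -0.6]
grip_width: 0.0665
grasp_force: 0.0
clock: 16.83
eef_pos: [0.5149, 0.1373, 0.2636]
tool_rot: [0.073, 0.997, -0.0, -0.001]
ft_force: [1.6, -0.9, 0.6]
grip_width: 0.0665
grasp_force: 0.0
L 615 0.0433 [ 0.4358 -0.2639]
M 367 0.0435 [ 0.5091 -0.2748]
S 207 0.0434 [ 0.5709 -0.2844]
clock 16.88 shift [ 0.0054  0.1682 -0.0802] wz -0.0351 tilt 0.27 pos [0.5163 0.1426 0.2641] w 0.0662 F [3.8 2.5 1.5] grip 0.0 j [0.27 0.33 0.02 1.26 0.   0.41]
```

View pics/top1.png

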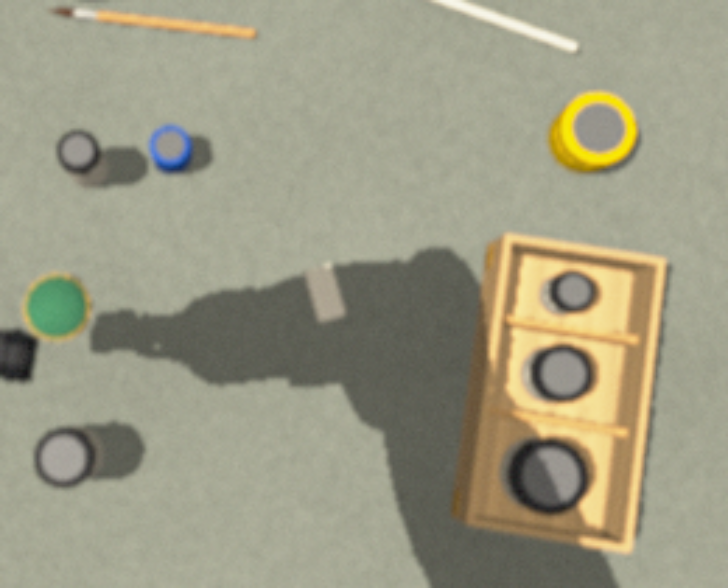

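All three pots stand in the right bays: small at (573,292), middle at (562,373) and large at (548,475), with tops at 42–43 mm. Everything else is unmoved. Next is the lid.

```bash

python3 -m jog '[0.006,0.178,-0.08,0,0,-0.035,0.006,0.178,-0.08,0,0,-0.035,0.006,0.178,-0.08,0,0,-0.035,0.006,0.178,-0.08,0,0,-0.035,0.006,0.178,-0.08,0,0,-0.035,0.006,0.178,-0.08,0,0,-0.035,0.006,0.178,-0.08,0,0,-0.035,0.006,0.178,-0.08,0,0,-0.035]' 0.2
python3 go.py .521 .277 .092 77.9
```

```text
clock: 17.55
eef_pos: [0.5204, 0.2758, 0.2011]
tool_rot: [0.109, 0.994, -0.0, -0.0]
ft_force: [0.5, -0.1, -1.2]
grip_width: 0.0512
grasp_force: 0.0
clock 17.55 shift [ 0.0008  0.0015 -0.1363] wz 0.0041 tilt 0.04 pos [0.5204 0.2758 0.2011] w 0.0512 F [ 0.5 -0.1 -1.2] grip 0.0 j [ 0.49  0.48  0.07  1.17 -0.    0.71]
```

```bash

python3 -m jog '[0.001,0.001,-0.05,0,0,0.003,0.001,0.001,-0.09,0,0,0.003,0.001,0.001,-0.12,0,0,0.003,0.001,0.001,-0.136,0,0,0.003,0.001,0.001,-0.136,0,0,0.003,0.001,0.001,-0.136,0,0,0.003]'
python3 -m jog '[0,0,0,0,0,0,0,0,0,0,0,0,0,0,0,0,0,0,0,0,0,0,0,0,0,0,0,0,0,0,0,0,0,0,0,0,0,0,0,0,0,0,0,0,0,0,0,0]' -1
python3 -m jog '[0,0,0.01,0,0,0,0,0,0.04,0,0,0,0,0,0.08,0,0,0,0,0,0.12,0,0,0,0,0,0.16,0,0,0,0,0,0.18,0,0,0,0,0,0.18,0,0,0,0,0,0.18,0,0,0]'
python3 go.py .4965 -.2762 .236 81.3
```

```text
clock: 18.05
eef_pos: [0.5213, 0.2765, 0.0925]
tool_rot: [0.107, 0.994, -0.0, -0.0]
ft_force: [-0.2, 0.3, 0.2]
grip_width: 0.0515
grasp_force: 0.0
clock: 18.72
eef_pos: [0.5224, 0.2782, 0.0944]
tool_rot: [0.106, 0.994, 0.001, 0.002]
ft_force: [-0.4, -0.9, 6.4]
grip_width: 0.0173
grasp_force: 59.6
clock: 19.38
eef_pos: [0.5212, 0.2781, 0.237]
tool_rot: [0.106, 0.994, 0.001, 0.001]
ft_force: [-0.4, -0.2, -2.3]
grip_width: 0.0168
grasp_force: 58.9
clock 19.38 shift [-0.0309 -0.6928 -0.0013] wz 0.0299 tilt 0.1 pos [0.5212 0.2781 0.237 ] w 0.0168 F [-0.4 -0.2 -2.3] grip 58.92665147781372 j [0.49 0.45 0.13 1.25 0.   0.7 ]
```

```bash

python3 -m jog '[-0.015,-0.02,0,0,0,0.005,-0.015,-0.06,0,0,0,0.01,-0.015,-0.1,0,0,0,0.015,-0.015,-0.14,0,0,0,0.02,-0.015,-0.18,0,0,0,0.025,-0.015,-0.22,0,0,0,0.03,-0.015,-0.26,0,0,0,0.03,-0.015,-0.3,0,0,0,0.03,-0.015,-0.34,0,0,0,0.03,-0.015,-0.38,0,0,0,0.03]'
python3 -m jog '[-0.008,-0.05,0,0,0,0,-0.016,-0.1,0,0,0,0,-0.016,-0.15,0,0,0,0,-0.016,-0.2,0,0,0,0,-0.016,-0.25,0,0,0,0,-0.016,-0.28,0,0,0,0,-0.016,-0.3,0,0,0,0,-0.016,-0.31,0,0,0,0,-0.016,-0.312,0,0,0,0,-0.016,-0.312,0,0,0,0]'
python3 go.py .4965 -.2762 .146 81.3
python3 - <<'E'
from h import *
ims=[]
for n in("top","scene"):
    im,d=bot.camera(n); im=cv2.cvtColor(im,cv2.COLOR_RGB2BGR); u,v=proj(n,(.4965,-.2762,.1)).astype(int)
    ims.append(cv2.resize(im[max(v-90,0):,max(u-100,0):][:190,:200],(400,380)))
    P=cloud(n,d); m=(np.hypot(P[...,0]-.4965,P[...,1]+.2762)<.14)&(P[...,2]>.138)&(P[...,2]<.185)
    p=P[m]; print(n,m.sum(),np.round(cv2.minAreaRect(p[:,:2].astype(np.float32))[0],4),cv2.minAreaRect(p[:,:2].astype(np.float32))[1:])
    A=np.c_[p[:,:2]-[.4965,-.2762],np.ones(len(p))]
    from scipy.optimize import least_squares
    s=least_squares(lambda k:A@k-p[:,2],[0,0,.15],loss="soft_l1",f_scale=.002).x; print("plane",s.round(4))
cv2.imwrite("pics/lid.png",np.hstack(ims))
E
```

```text
clock: 20.22
eef_pos: [0.5072, -0.0275, 0.2336]
tool_rot: [0.076, 0.997, 0.0, -0.003]
ft_force: [0.4, 0.0, -2.6]
grip_width: 0.0174
grasp_force: 59.0
clock: 21.05
eef_pos: [0.4956, -0.2751, 0.2346]
tool_rot: [0.076, 0.997, 0.001, -0.002]
ft_force: [0.1, 0.6, -2.6]
grip_width: 0.0168
grasp_force: 59.1
clock 21.05 shift [ 0.0012 -0.0013 -0.1107] wz 0.0001 tilt 0.21 pos [ 0.4956 -0.2751  0.2346] w 0.0168 F [ 0.1  0.6 -2.6] grip 59.14775848388672 j [-0.51  0.41  0.06  1.23  0.   -0.35]
top 7826 [ 0.4945 -0.2738] ((0.12859609723091125, 0.22401651740074158), 81.2231674194336)
plane [-0.0041  0.0016  0.1552]
scene 6412 [ 0.4943 -0.2738] ((0.12860876321792603, 0.22566094994544983), 81.47135925292969)
plane [-0.0067  0.0045  0.156 ]
```

View pics/lid.png

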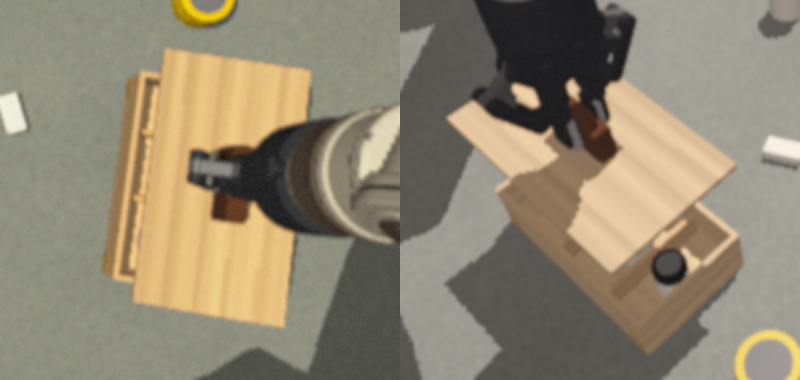

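The lid is level at the right yaw, about 2 mm off in x (top panel (222,188)). Correct that and lower.

```bash

python3 -m jog '[0.003,-0.0015,-0.02,0,0,0,0.003,-0.0015,-0.05,0,0,0,0.003,-0.0015,-0.075,0,0,0,0.003,-0.0015,-0.09,0,0,0,0.003,-0.0015,-0.1,0,0,0,0.003,-0.0015,-0.104,0,0,0,0.003,-0.0015,-0.104,0,0,0]'
python3 -m jog '[0,0,-0.003,0,0,0,0,0,-0.006,0,0,0,0,0,-0.009,0,0,0,0,0,-0.011,0,0,0,0,0,-0.012,0,0,0,0,0,-0.012,0,0,0]'
python3 go.py .4975 -.2763 .1384 81.3
```

```text
clock: 21.73
eef_pos: [0.4987, -0.276, 0.1527]
tool_rot: [0.075, 0.997, 0.0, -0.0]
ft_force: [-0.2, -0.1, -1.5]
grip_width: 0.0174
grasp_force: 59.1
clock: 22.23
eef_pos: [0.4986, -0.277, 0.1434]
tool_rot: [0.076, 0.997, 0.0, -0.0]
ft_force: [-0.1, 0.0, -2.8]
grip_width: 0.0169
grasp_force: 59.1
clock 22.23 shift [-0.0013  0.0008 -0.0063] wz 0.0001 tilt 0.01 pos [ 0.4986 -0.277   0.1434] w 0.0169 F [-0.1  0.  -2.8] grip 59.14183795452118 j [-0.51  0.49 -0.06  1.02  0.   -0.36]
```

No contact yet at 3 mm inside, so the battens are in. Lower to seat.

```bash

python3 -m jog '[0,0,-0.0015,0,0,0,0,0,-0.003,0,0,0,0,0,-0.0045,0,0,0,0,0,-0.006,0,0,0,0,0,-0.006,0,0,0]'
python3 -m jog '[0,0,-0.001,0,0,0,0,0,-0.002,0,0,0,0,0,-0.002,0,0,0]'
python3 go.py .4975 -.2763 .1384 81.3
```

```text
clock: 22.65
eef_pos: [0.4987, -0.277, 0.1387]
tool_rot: [0.076, 0.997, 0.0, 0.0]
ft_force: [0.6, -0.4, -1.5]
grip_width: 0.0169
grasp_force: 59.2
clock: 22.9
eef_pos: [0.4987, -0.277, 0.1384]
tool_rot: [0.076, 0.997, -0.0, 0.0]
ft_force: [-4.2, 1.1, 5.5]
grip_width: 0.0171
grasp_force: 60.4
clock 22.9 shift [-0.0015  0.0009 -0.    ] wz 0.0 tilt 0.05 pos [ 0.4987 -0.277   0.1384] w 0.0171 F [-4.2  1.1  5.5] grip 60.40666222572327 j [-0.51  0.5  -0.07  1.    0.   -0.36]
```

Seated at the expected height with light contact. Release, retreat and check.

```bash

python3 -m jog '[0,0,0,0,0,0,0,0,0,0,0,0,0,0,0,0,0,0,0,0,0,0,0,0,0,0,0,0,0,0]' 0.1
python3 -m jog '[0,0,0.01,0,0,0,0,0,0.04,0,0,0,0,0,0.08,0,0,0,0,0,0.12,0,0,0,0,0,0.15,0,0,0,0,0,0.15,0,0,0]'
python3 -m jog '[0,0.5,0.05,0,0,0,0,0.5,0.05,0,0,0,0,0.5,0.05,0,0,0,0,0.5,0.05,0,0,0,0,0.5,0.05,0,0,0,0,0.5,0.05,0,0,0,0,0.5,0.05,0,0,0,0,0.5,0.05,0,0,0,0,0.5,0.05,0,0,0,0,0.5,0.05,0,0,0]'
python3 - <<'E'
from h import *
from scipy.optimize import least_squares
ims=[]
for n in("top","scene"):
    im,d=bot.camera(n); ims.append(cv2.resize(cv2.cvtColor(im,cv2.COLOR_RGB2BGR),(400,300)))
    P=cloud(n,d); m=(np.hypot(P[...,0]-.4965,P[...,1]+.2762)<.14)&(P[...,2]>.048)&(P[...,2]<.075)
    p=P[m]; r=cv2.minAreaRect(p[:,:2].astype(np.float32)); print(n,m.sum(),r)
    A=np.c_[p[:,:2]-[.4965,-.2762],np.ones(len(p))]
    print("plane",least_squares(lambda k:A@k-p[:,2],[0,0,.06],loss="soft_l1",f_scale=.002).x.round(4))
cv2.imwrite("pics/end.png",np.hstack(ims))
E
```

```text
clock: 23.32
eef_pos: [0.4987, -0.2769, 0.137]
tool_rot: [0.076, 0.997, 0.0, -0.0]
ft_force: [0.8, -0.2, -0.0]
grip_width: 0.0466
grasp_force: 0.0
clock: 23.82
eef_pos: [0.5011, -0.2783, 0.2641]
tool_rot: [0.076, 0.997, -0.002, 0.005]
ft_force: [-0.2, -0.1, 0.6]
grip_width: 0.0472
grasp_force: 0.0
clock: 24.65
eef_pos: [0.4982, 0.1265, 0.2976]
tool_rot: [0.074, 0.997, 0.001, 0.0]
ft_force: [0.4, -0.9, 0.0]
grip_width: 0.0472
grasp_force: 0.0
top 6908 ((0.498494952917099, -0.27618205547332764), (0.12903918325901031, 0.22458073496818542), 81.49050903320312)
plane [0.0015 0.     0.0592]
scene 6978 ((0.4967476725578308, -0.2763741612434387), (0.12871457636356354, 0.22558219730854034), 81.55706787109375)
plane [-0.001   0.0015  0.0594]
```

View pics/end.png

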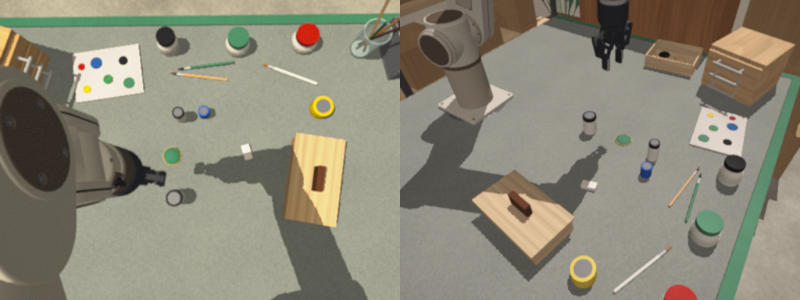

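The picture shows the lid level on the box, at (317,180) in the top view and (523,215) in the scene view. Its top is at 59 mm (58 mm nominal plus the camera's bias), and the bystanders are in place.

```bash
python3 -c "from workcell import bot; print(bot.job_done())"
```

```text
the job is handed in; nothing more can be done
None
```

The three low pots stand in their matching bays and the lid is level and fully seated on the box; nothing else was disturbed, and I handed the job in at about 25 s on the robot's clock.

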